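Open the charcoal canister and stow its cover

TASK

Open the charcoal canister: turn its cover a quarter turn anticlockwise (seen from above) until its lugs are free, and lift it off. Set the cover down flat on the bench and let go; then take it by its long side handle and put it away, flat, fully under the roof of the low plywood riser, with the handle sticking out of the open front. Set it down gently, never force the cover off while it is locked, and leave the pencil pot, mug and pastel tin where they are.

Things in the scene. Friction and masses are not known exactly. Their poses are not given: they have to be found in the camera images.
- cover: Loose aluminium cover, about 0.18 kg, 58 mm high, 200 mm long. Origin: centre of its underside. Plug 78 mm across, 0 to 18 mm up (two lugs, 92 mm over them, lock it); round plate 116 mm across, 18 to 28 mm up; finger bar on top; long side handle. +x points to the handle, z up. It stands stably on its plug on a flat surface.
- cover_bar (a point): Middle of the cover's finger bar, on the cover's axis, 45 mm above its underside. The bar is a dark upright fin along x: 70 mm long, 12 mm thick, 28 to 58 mm above the cover's underside. Gripped across y. Same axes as the cover.
- cover_handle (a point): Grip point of the cover's side handle, 115 mm out from the cover's axis, 30 mm above its underside. The handle is a dark upright fin along x from the plate to 142 mm from the axis, 12 mm thick, 18 to 42 mm above the underside. Gripped across y. +x points outward along it.
- canister_mouth (a point): Centre of the mouth of the upright aluminium canister, at rim height, on its axis; same axes as the canister. Canister 112 mm across, 100 mm high, foot 136 mm across, fixed to the bench. The cover's plate lies on the rim. The plug must rise 18 mm to be clear of it.
- canister: The fixed canister: origin at its foot, z up. Cover +x along this +x is locked (it starts 0 to 0.12 rad on). Turned anticlockwise from above it hits a stop at about 1.65 rad (94 deg) and lifts straight out when turned 1.36 to 1.65 rad (78 to 94 deg). It turns with little effort and stays where left; 2 mm play sideways and up.
- bay (a point): Floor centre of the bay in the fixed low plywood riser: a box 140 mm deep (x), 190 mm wide (y), 92 mm high, open at its -x side. Bay floor 14 mm above the bench, 170 mm clear width, 70 mm clear height, roof 8 mm thick over the whole 140 mm depth. A strip 35 mm high at the back, 70 mm behind this point, stops the cover.
- pencil_pot: Loose steel pot with pencils, 72 mm across, pot 85 mm high (pencils to 140 mm). Origin at its foot. Leave alone.
- mug: Loose white cup, 76 mm across, 85 mm high. Origin at its foot. Leave alone.
- pastel_tin: Loose open tin of pastels, 120 x 80 mm, 18 mm high, beyond the work. Origin at its underside. Leave alone.
Not all that is in view belongs to the job. What is shaped like the cover but blue or orange is not meant.

How it is judged (in metres and radians):
On the way, in this order (a step that is already met when the one before it is completed fails the run):
1. the cover is turned free and lifted clear of the canister (z of cover_bar in the frame of canister_mouth above 0.055 m), for 0.1 s.
2. the cover lies flat and still on the bench, let go, clear of the canister (height (world z) of cover_bar below 0.052 m and horizontal distance between cover_bar and canister_mouth above 0.1 m and contact force between cover and the fingers below 0.1 N and angle between cover_bar's own z axis and vertical below 0.1 rad and linear speed of cover below 0.03 m/s), for 0.2 s.
3. the cover is lifted off the bench by its side handle (height (world z) of cover_bar above 0.052 m and horizontal distance between the grasp point and cover_handle below 0.05 m and contact force between cover and the fingers above 1 N), for 0.1 s.
At the end, for the whole second after the job is handed in: Cover flat (tilt under 0.1 rad), still and released on the bay floor, its plate under the roof (axis at most 22 mm in front of or 30 mm behind the bay centre, within 40 mm sideways), the handle out of the open front (its grip point over 60 mm in front of the bay centre) (x of cover_bar in the frame of bay between -0.022 and 0.03 m and y of cover_bar in the frame of bay between -0.04 and 0.04 m and z of cover_bar in the frame of bay between 0.038 and 0.052 m and x of cover_handle in the frame of bay below -0.06 m and contact force between cover and the fingers below 0.1 N and angle between cover_bar's own z axis and vertical below 0.1 rad and linear speed of cover below 0.03 m/s); the robot touches nothing.
It fails at once if the cover is forced up out of the canister while still locked (horizontal distance between cover_bar and canister_mouth below 0.02 m and z of cover_bar in the frame of canister_mouth between 0.036 and 0.045 m and angle between the x axis of cover_bar and the x axis of canister_mouth, either way round below 1.1 rad).
It fails at once if the cover is dropped or thrown (faster than 1 m/s) (linear speed of cover above 1 m/s).
It fails at once if the pencil pot, mug or pastel tin is moved more than 30 mm or tipped (distance of any of pencil_pot, mug, pastel_tin from where it was at the start of the episode above 0.03 m or angle between any of pencil_pot, mug, pastel_tin's own z axis and vertical above 0.3 rad).
It also fails if it takes over 56 s, if anything falls off the work surface, if the arm or the gripper's body presses on something with over 40 N, if the wrist force passes 120 N, or if a joint passes its speed limit or range.

ROBOT

A 6-joint arm with a two-finger parallel gripper is mounted at the origin on the work surface. World frame = base frame: x ahead of the robot, y to its left, z up, the work surface at z = 0. Lengths are in mm, angles in degrees, forces in N, time in s.
With the tool pointing down it reaches from about 225 to 875 mm from the base axis. Payload 3.4 kg.
Tool frame: the origin (TCP) lies on the mounting face of the last link; the fingertips stand 173 mm ahead of it and the grasp point (between the pads) lies 155 mm ahead of it; y points along the fingers, x is the direction in which the jaws open and shut, and the axes are right-handed (so a half turn about y gives the same grasp; the last joint's range is limited). The gripper opens to 85 mm and grips with 20 to 120 N. Pads are 22 mm wide; open, the fingers measure 114 mm over their backs; the gripper's body (76 mm by 85 mm) begins 54 mm behind the grasp point. The pads swing forward as they close: fully open they stand 13 mm farther back than shut.
Start: joints at [-73.052, 15.808, 86.224, -0, 77.962, -6.933], TCP at [232.779, -525.793, 404.728] pointing down, gripper open.
Joint ranges: [-165.64, 165.64], [-43.16, 119.46], [12.63, 154.43], [-67.54, 247.53], [6.08, 155.33], [-154.97, 154.97]. Speed limits (degrees/s): [147.25, 147.25, 180, 180, 180, 180].

INTERFACE

Orientations are given as [roll, pitch, yaw] about the fixed x, y, z axes, in that order (R = Rz(yaw) Ry(pitch) Rx(roll)).
In Python, from rig import r gives the robot as it stands.
- The arm moves only by the tool carry_out, never from a script. Its argument "targets" is one flat list of numbers, 7 for each row, row after row: the shift along the tool's x, y, z in mm, then the turn, a rotation vector about the tool's x, y, z in degrees, then the opening, from 0 (shut) to 1 (fully open). A call has 1 to 20 rows; each row is the pose to reach, as a shift and turn from the pose commanded when the call began, along the tool's axes at that moment; what a row does not reach only later rows make up. A row lasts 1/10 s, in which the tool goes at most 50 mm and 8.59 degrees, less where a joint would pass 70% of its speed; a pose out of reach is approached as far as the arm can. A call with a gripper value outside its range is refused whole. The fingers move at their own pace and stop on an object; "newtons" is the grip in N (left out, the last holds). Time passes only in rows, so rows that repeat a pose let the fingers close. It gives the time, the measured TCP pose, the force and the opening at its end, in the units of the state.
- r.state(): the state, without advancing time (a new reading comes with each control period).
- r.read_camera(name): name is "scene" or "side" or "wrist"; returns the picture (384x512x3 uint8, red, green, blue); there is no depth.
- r.calibration(name): a dict with "fx", "fy", "cx", "cy" (pixels), "pose" (4x4, takes a point from camera to world coordinates). Camera axes: x right, y up, looking along -z (the intrinsics and any distortion apply to the point x, -y, -z); pixel columns grow to the right and rows downward; lengths in mm; the calibration is good to about 2 mm. A picture is of the moment at which its call begins: read the wrist's pose just before it. calibration takes no time and is no camera call; for the wrist camera it gives the pose at the moment of the call.
- r.finish_job(): hands the job in, once; it reports no verdict.
The state is a dict: "time": time; "joint_pos": joint angles; "qvel": joint speeds; "joint_efforts": joint torques, N m; "eef_pos": TCP position; "orientation": TCP orientation; "wrist_force": force on the tool from outside, world axes, zero at the start; "moment": the same for the moment, N m; "width": finger opening in mm.
Only numpy, scipy, OpenCV 4.12 (cv2) and the standard library are available. Lean on these libraries where they do the work, as an engineer would, in place of code of your own. Each camera call takes 0.05 s, during which the arm holds its last target.

## Working session

There is one attempt and no reset: what is moved stays moved. The work goes in short steps, Python scripts to look and compute and a tool call to move; the robot and the scene stay as the last step left them, time stands still between calls to the robot, and variables do not carry over. Pictures are saved under pics/ and viewed, and the job is handed in when it is done.

Besides the shell and the picture viewer there is one more tool, called after "Request:" as name(argument=value, ...) on one line, values as JSON. carry_out: Moves the arm, as the interface text tells. Its arguments: {"type":"object","properties":{"targets":{"type":"array","items":{"type":"number"}},"newtons":{"type":"number"}},"required":["targets"]}

```bash
mkdir -p pics; ls; python3 - <<'E'
from rig import r
import cv2,numpy as np
print(r.state())
for n in ["scene","side","wrist"]:
    c=r.calibration(n); print(n,{k:(np.round(v,3).tolist()) for k,v in c.items()})
    im=r.read_camera(n); cv2.imwrite(f"pics/{n}0.png",im[:,:,::-1])
E
```

```text
pics
{'time': 0.0, 'joint_pos': array([-7.30535779e+01,  1.58466707e+01,  8.62971175e+01,  1.55873202e-03,
        7.79619830e+01, -6.93401649e+00]), 'qvel': array([ 0.02028581,  0.10541511, -0.04757296,  0.07777969,  0.03358252,
        0.03785243]), 'joint_efforts': array([-6.47954621e-04, -4.16782451e+01, -2.45805109e+01, -5.05406169e-04,
        1.09358280e-02,  5.20038412e-06]), 'eef_pos': array([ 232.69853611, -525.56113484,  403.8356954 ]), 'orientation': array([-89.98571792,   0.10481358, -66.11987481]), 'wrist_force': array([-0.73864815,  0.20876809,  0.24054916]), 'moment': array([ 0.02800123, -0.01217974, -0.00506811]), 'width': 85.08410498349367}
scene {'fx': 447.305, 'fy': 447.305, 'cx': 257.126, 'cy': 196.627, 'pose': [[0.683, -0.603, 0.412, 1125.035], [0.73, 0.568, -0.379, -567.204], [-0.006, 0.56, 0.829, 1346.598], [0.0, 0.0, 0.0, 1.0]]}
side {'fx': 429.079, 'fy': 429.079, 'cx': 254.859, 'cy': 188.164, 'pose': [[-0.99, 0.099, -0.102, 366.942], [-0.142, -0.717, 0.682, 909.985], [-0.005, 0.69, 0.724, 1098.764], [0.0, 0.0, 0.0, 1.0]]}
wrist {'fx': 343.22, 'fy': 343.22, 'cx': 259.125, 'cy': 190.797, 'pose': [[0.406, 0.875, 0.264, 299.882], [-0.914, 0.388, 0.117, -495.118], [-0.0, -0.288, 0.958, 372.851], [0.0, 0.0, 0.0, 1.0]]}
```

View pics.

View pics/scene0.png

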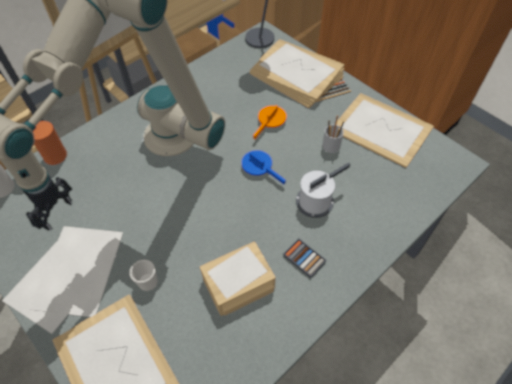

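View pics/side0.png

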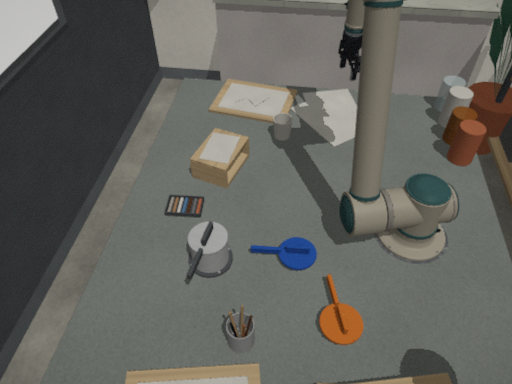

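View pics/wrist0.png

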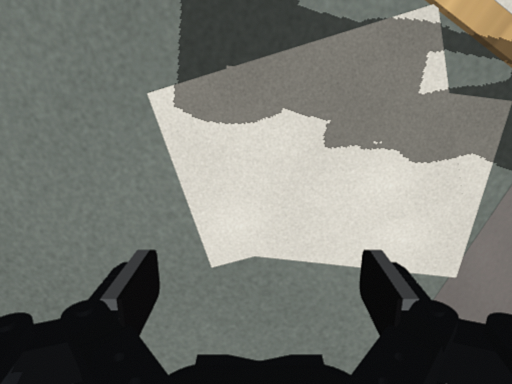

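```bash
python3 - <<'E'
import cv2,numpy as np
a=cv2.imread('pics/scene0.png');b=cv2.imread('pics/side0.png')
z=lambda im,x,y,w,h:cv2.resize(im[y:y+h,x:x+w],(400,300),interpolation=cv2.INTER_CUBIC)
cv2.imwrite('pics/crop1.png',np.vstack([np.hstack([z(a,280,145,80,60),z(a,190,235,100,75)]),np.hstack([z(b,170,215,80,60),z(b,170,120,100,75)])]))
E
```

```text
(no output)
```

View pics/crop1.png

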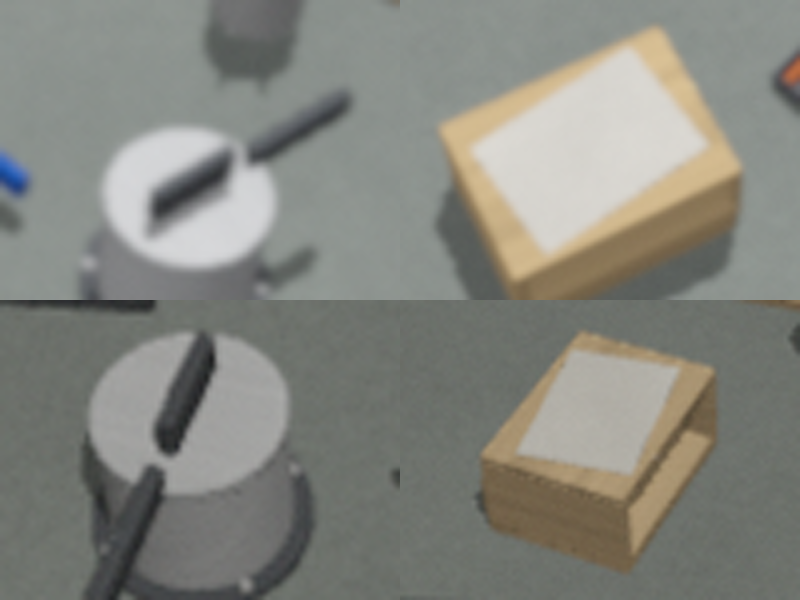

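```bash
cat > h.py <<'E'
import numpy as np,cv2
from scipy.spatial.transform import Rotation as Ro
def ray(c,uv):
    P=c['pose'];d=np.array([(uv[0]-c['cx'])/c['fx'],-(uv[1]-c['cy'])/c['fy'],-1.])
    return P[:3,3],P[:3,:3]@d
def onz(c,uv,z):
    o,d=ray(c,uv);return o+d*(z-o[2])/d[2]
def tri(cs,uvs):
    A=np.zeros((3,3));b=np.zeros(3);L=[]
    for c,uv in zip(cs,uvs):
        o,d=ray(c,uv);d=d/np.linalg.norm(d);M=np.eye(3)-np.outer(d,d);A+=M;b+=M@o;L.append((o,M))
    p=np.linalg.solve(A,b);return p,[float(np.linalg.norm(M@(p-o))) for o,M in L]
def proj(c,p):
    q=np.linalg.inv(c['pose'])@np.append(p,1);return c['cx']+c['fx']*q[0]/-q[2],c['cy']+c['fy']*q[1]/q[2]
E
python3 - <<'E'
from rig import r
from h import *
np.set_printoptions(precision=1,suppress=True)
s,d=r.calibration('scene'),r.calibration('side')
S=[(200,267.5),(254.5,241.7),(275,277.5),(218.7,305)]
D=[(248.7,137.5),(227.5,170),(191.2,159.5),(216.2,128)]
for a,b in zip(S,D): print('roof',*tri([s,d],[a,b]),onz(s,a,92),onz(d,b,92))
# handle tip, bar ends tops
S=dict(tip=(280+348/5,145+95/5),b1=(280+230/5,145+155/5),b2=(280+152/5,145+195/5))
D=dict(tip=(191,274),b1=(170+163/5,215+135/5),b2=(170+205/5,215+37/5))
for k in S: print(k,*tri([s,d],[S[k],D[k]]))
for n,uvs,uvd in [('pot',(331,150),(240,345)),('mug',(145,282),(282,130)),('tin',(305,258),(185,206)),('blue',(257,162),(298,253))]:
    print(n,onz(s,uvs,10),onz(d,uvd,10))
E
```

```text
roof [ 568.9 -297.8   84.3] [0.44176558040789854, 0.44176558040790137] [ 572.7 -299.2   92. ] [ 567.  -288.9   92. ]
roof [ 616.1 -115.5   85. ] [2.8453711591330997, 2.8453711591330486] [ 621.6 -117.1   92. ] [ 612.  -110.2   92. ]
roof [ 750.2 -152.7   83.8] [0.8044998198712694, 0.8044998198715815] [ 753.4 -155.1   92. ] [ 746.4 -144.6   92. ]
roof [ 699.2 -334.    85.6] [1.4236188415634012, 1.423618841563491] [ 702.7 -334.6   92. ] [ 695.9 -327.1   92. ]
tip [631.5 321.7 117.3] [3.7636201792396218, 3.7636201792397523]
b1 [618.1 219.1 126.5] [0.868682846316428, 0.868682846316693]
b2 [607.8 152.2 133.4] [1.074333492503985, 1.074333492504028]
pot [497.9 401.5  10. ] [478.2 446.6  10. ]
mug [ 455.3 -441.9   10. ] [ 457.6 -451.2   10. ]
tin [747.4  -7.7  10. ] [741.7  -1.6  10. ]
blue [344.3 152.5  10. ] [350.1 137.1  10. ]
```

```bash
cat >> h.py <<'E'
def go(r,xyz,yaw,grasp=True):
    """shift/turn from the measured pose; xyz = grasp point (or TCP) wanted"""
    st=r.state();R=Ro.from_euler('xyz',st['orientation'],degrees=True)
    G=Ro.from_euler('xyz',[-90,0,yaw],degrees=True)
    t=np.array(xyz,float)
    if grasp: t=t-G.as_matrix()[:,1]*155
    sh=R.as_matrix().T@(t-st['eef_pos']);rv=(R.inv()*G).as_rotvec(degrees=True)
    print('t',round(st['time'],2),'pos',st['eef_pos'].round(1),st['orientation'].round(2),'w',st['width'].round(1),'F',st['wrist_force'].round(1),'q',st['joint_pos'].round(0))
    print('SHIFT',sh.round(1),'TURN',rv.round(2));return sh,rv
E
python3 - <<'E'
from rig import r
from h import *
go(r,[650,-260,450],-10,False)
E
```

```text
Traceback (most recent call last):
  File "h.py", line 22, in go
    print('t',round(st['time'],2),'pos',st['eef_pos'].round(1),st['orientation'].round(2),'w',st['width'].round(1),'F',st['wrist_force'].round(1),'q',st['joint_pos'].round(0))
                                                                                              ^^^^^^^^^^^^^^^^^
AttributeError: 'float' object has no attribute 'round'
```

```bash
sed -i "s/st\['width'\].round(1)/round(st['width'],1)/" h.py
python3 - <<'E'
from rig import r
from h import *
go(r,[650,-260,450],-10,False)
E
```

```text
t 0.15 pos [ 232.7 -525.6  404.1] [-8.999e+01  8.000e-02 -6.612e+01] w 85.5 F [-0.  -0.3  0.2] q [-73.  16.  86.   0.  78.  -7.]
SHIFT [-74.  -45.8 489.1] TURN [-5.000e-02 -5.612e+01 -7.000e-02]
```

Request:
carry_out(targets=[-74, -46, 489, 0, -56, 0, 1, -74, -46, 489, 0, -56, 0, 1, -74, -46, 489, 0, -56, 0, 1, -74, -46, 489, 0, -56, 0, 1, -74, -46, 489, 0, -56, 0, 1, -74, -46, 489, 0, -56, 0, 1, -74, -46, 489, 0, -56, 0, 1, -74, -46, 489, 0, -56, 0, 1, -74, -46, 489, 0, -56, 0, 1, -74, -46, 489, 0, -56, 0, 1, -74, -46, 489, 0, -56, 0, 1, -74, -46, 489, 0, -56, 0, 1, -74, -46, 489, 0, -56, 0, 1])

```text
time: 1.45
eef_pos: [649.3, -260.6, 450.2]
orientation: [-90.0, 0.1, -10.2]
wrist_force: [0.2, 0.2, 0.6]
width: 85.1
```

```bash
cat > snap.py <<'E'
import sys,pickle
from rig import r
from h import *
n=sys.argv[1];c=r.calibration('wrist');im=r.read_camera('wrist')[:,:,::-1]
cv2.imwrite(f'pics/{n}.png',im);pickle.dump(c,open(f'{n}.pkl','wb'))
go(r,[611,185,300],-10)
E
python3 snap.py w1
```

```text
t 1.5 pos [ 649.  -261.   450.5] [-9.002e+01  7.000e-02 -1.019e+01] w 85.5 F [-0.7 -0.2  0.5] q [-28.  26.  64.  -0.  90. -17.]
SHIFT [-116.3   -4.5  432.2] TURN [ 0.02 -0.19 -0.07]
```

View pics/w1.png

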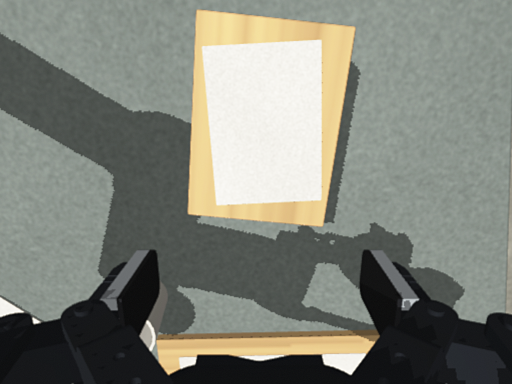

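```bash
python3 - <<'E'
from h import *
from rig import r
import pickle
np.set_printoptions(precision=1,suppress=True)
im=cv2.imread('pics/w1.png');c=pickle.load(open('w1.pkl','rb'))
hsv=cv2.cvtColor(im,cv2.COLOR_BGR2HSV)
m=((hsv[...,0]>8)&(hsv[...,0]<32)&(hsv[...,1]>60)&(hsv[...,2]>120)).astype(np.uint8);m[300:]=0
m=cv2.morphologyEx(m,cv2.MORPH_OPEN,np.ones((3,3)))
cs=max(cv2.findContours(m,0,2)[0],key=cv2.contourArea)
q=cv2.approxPolyDP(cv2.convexHull(cs),8,True)[:,0];print(q.tolist())
P=[onz(c,p+0.5*0,92)[:2] for p in q];print(np.array(P))
for i in range(len(P)):print(np.linalg.norm(P[i]-P[i-1]))
C=np.mean(P,0);print('centre',C)
s=r.calibration('scene');d=r.calibration('side')
for p in q: print(proj(s,onz(c,p,92)),proj(d,onz(c,p,92)))
# height check: triangulate w1 with scene/side picks by nearest
S=[(200,267.5),(254.5,241.7),(275,277.5),(218.7,305)];D=[(248.7,137.5),(227.5,170),(191.2,159.5),(216.2,128)]
for p in q:
    x=onz(c,p,92);a=min(S,key=lambda u:np.hypot(*(np.array(u)-proj(s,x))));b=min(D,key=lambda u:np.hypot(*(np.array(u)-proj(d,x))))
    print(*tri([c,s,d],[p,a,b]))
E
```

```text
[[197, 9], [355, 27], [322, 226], [188, 214]]
[[ 620.6 -115.2]
 [ 752.7 -153.1]
 [ 701.5 -333.6]
 [ 569.  -296.6]]
188.62199083595638
137.4275451311278
187.57628698122238
137.52852674431534
centre [ 660.9 -224.6]
(np.float64(254.71036327641957), np.float64(241.1370434859922)) (np.float64(225.27244081010156), np.float64(168.74874411241547))
(np.float64(275.3222855239915), np.float64(276.93629459966985)) (np.float64(190.02907580720483), np.float64(157.68589402561045))
(np.float64(218.71558565306958), np.float64(304.4566044008876)) (np.float64(215.10513079774822), np.float64(126.81567008153614))
(np.float64(199.90445708674102), np.float64(266.1599697968726)) (np.float64(248.47549960046217), np.float64(136.1167844790071))
[ 617.4 -114.9   85.5] [2.6731876442681215, 1.5746493451499095, 4.185856924894154]
[ 751.7 -152.7   85.1] [2.84628030227062, 0.4125004236563852, 2.4993450635218664]
[ 700.3 -334.7   86.5] [2.140482441741158, 1.2089151922601042, 2.411865804946817]
[ 568.3 -298.1   84.7] [1.5329877655391597, 1.2005330965137317, 0.37925835655371265]
```

Request:
carry_out(targets=[-116, -4, 432, 0, 0, 0, 1, -116, -4, 432, 0, 0, 0, 1, -116, -4, 432, 0, 0, 0, 1, -116, -4, 432, 0, 0, 0, 1, -116, -4, 432, 0, 0, 0, 1, -116, -4, 432, 0, 0, 0, 1, -116, -4, 432, 0, 0, 0, 1, -116, -4, 432, 0, 0, 0, 1, -116, -4, 432, 0, 0, 0, 1, -116, -4, 432, 0, 0, 0, 1, -116, -4, 432, 0, 0, 0, 1])

```text
time: 2.6
eef_pos: [611.1, 185.3, 454.9]
orientation: [-90.1, -0.0, -10.1]
wrist_force: [0.6, -0.5, 0.2]
width: 85.5
```

```bash
python3 snap.py w2
```

```text
t 2.65 pos [611.4 184.3 454.9] [-9.006e+01 -2.000e-02 -1.017e+01] w 85.3 F [ 0.3 -0.2 -0.3] q [11. 20. 73. -0. 87. 21.]
SHIFT [-0.5 -0.1  0.6] TURN [ 0.06 -0.17  0.02]
```

View pics/w2.png

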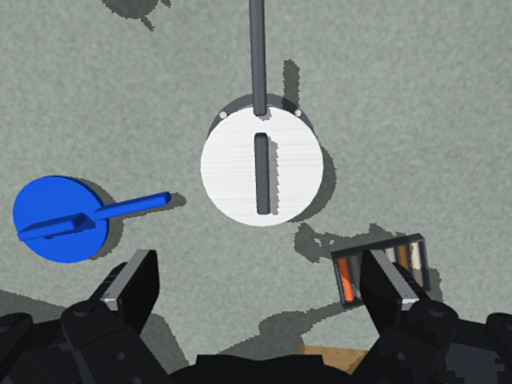

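```bash
cat > cov.py <<'E'
from h import *
import pickle,sys
np.set_printoptions(precision=1,suppress=True)
def cover(n,zp=110,zb=140,zh=124,rows=300):
    im=cv2.imread(f'pics/{n}.png');c=pickle.load(open(f'{n}.pkl','rb'))
    hsv=cv2.cvtColor(im,cv2.COLOR_BGR2HSV)
    m=((hsv[...,1]<25)&(hsv[...,2]>190)).astype(np.uint8);m[rows:]=0
    m=cv2.morphologyEx(m,cv2.MORPH_OPEN,np.ones((3,3)))
    h=cv2.convexHull(max(cv2.findContours(m,0,2)[0],key=cv2.contourArea))
    pts=np.array([onz(c,p,zp)[:2] for p in h[:,0]])
    A=np.c_[2*pts,np.ones(len(pts))];s=np.linalg.lstsq(A,(pts**2).sum(1),rcond=None)[0]
    R=np.sqrt(s[2]+s[0]**2+s[1]**2);print('plate centre',s[:2],'R',R)
    # dark inside plate = bar
    k=np.zeros(m.shape,np.uint8);cv2.fillConvexPoly(k,h,1)
    b=((hsv[...,2]<110)&(k>0)).astype(np.uint8);b=cv2.morphologyEx(b,cv2.MORPH_OPEN,np.ones((3,3)))
    cs=max(cv2.findContours(b,0,2)[0],key=cv2.contourArea);rc=cv2.minAreaRect(cs);bx=cv2.boxPoints(rc)
    e=sorted([(bx[i]+bx[i-1])/2 for i in range(4)],key=lambda p:0)
    l=[(np.linalg.norm(bx[i]-bx[i-1]),(bx[i]+bx[i-1])/2) for i in range(4)];l.sort(key=lambda t:t[0])
    p1,p2=l[0][1],l[1][1];w1,w2=onz(c,p1,zb),onz(c,p2,zb)
    print('bar px',p1,p2,'w',l[0][0],'mid',((w1+w2)/2)[:2],'len',np.linalg.norm(w1-w2),'dir',np.degrees(np.arctan2(*(w1-w2)[1::-1])))
    return s[:2],(w1,w2),(p1,p2),c
if __name__=='__main__':
    cover(sys.argv[1])
E
python3 cov.py w2
python3 - <<'E'
from h import *
import pickle
c=pickle.load(open('w2.pkl','rb'))
a=onz(c,(257,2),124);b=onz(c,(260,112),124);print(a,b,np.degrees(np.arctan2(*(a-b)[1::-1])))
E
```

```text
plate centre [613.  185.9] R 57.60309997630597
bar px [263.1 213.1] [260.9 132.9] w 13.697688 mid [614.2 187.4] len 70.34803249552206 dir -98.39363181877532
[633.61526399 320.9120265  124.        ] [621.33890757 237.73223763 124.        ] 81.60442641837847
```

```bash
python3 - <<'E'
from rig import r
from h import *
go(r,[613.4,186.5,205],-8.4)
E
```

```text
t 2.65 pos [611.4 184.3 454.9] [-9.006e+01 -2.000e-02 -1.017e+01] w 85.3 F [ 0.3 -0.2 -0.3] q [11. 20. 73. -0. 87. 21.]
SHIFT [ 1.6 94.9  2.6] TURN [ 0.06 -1.77  0.02]
```

Request:
carry_out(targets=[1.6, 95, 2.6, 0, -1.7, 0, 1, 1.6, 95, 2.6, 0, -1.7, 0, 1, 1.6, 95, 2.6, 0, -1.7, 0, 1, 1.6, 95, 2.6, 0, -1.7, 0, 1])

```text
time: 3.05
eef_pos: [614.2, 186.0, 359.9]
orientation: [-90.0, 0.0, -8.6]
wrist_force: [0.6, 0.8, 1.0]
width: 85.5
```

```bash
python3 snap.py w3; python3 cov.py w3; python3 - <<'E'
from cov import *
a=cover('w2');b=cover('w3')
for i in (0,1):
    j=min((0,1),key=lambda j:np.linalg.norm(a[1][i]-b[1][j]));print(tri([a[3],b[3]],[a[2][i],b[2][j]]))
from rig import r
go(r,[613.5,186.5,133],-8.4)
E
```

```text
t 3.1 pos [614.8 186.5 361.8] [-89.96  -0.18  -8.53] w 85.1 F [-0.8  0.5  0.2] q [11. 23. 82. -0. 75. 19.]
SHIFT [ -3.2 -93.2  -1.9] TURN [-0.04  1.47  0.18]
plate centre [613.4 185.6] R 57.04155430512669
bar px [258. 153.] [258. 265.] w 20.0 mid [614. 190.] len 69.6738303251246 dir 81.42497757756708
plate centre [613.  185.9] R 57.60309997630597
bar px [263.1 213.1] [260.9 132.9] w 13.697688 mid [614.2 187.4] len 70.34803249552206 dir -98.39363181877532
plate centre [613.4 185.6] R 57.04155430512669
bar px [258. 153.] [258. 265.] w 20.0 mid [614. 190.] len 69.6738303251246 dir 81.42497757756708
(array([607.8, 146.7, 123.9]), [0.3813860584636807, 0.38138605846391627])
(array([618.4, 217.6, 102.8]), [0.3298801318389718, 0.32988013183867804])
t 3.1 pos [614.8 186.5 361.8] [-90.   -0.2  -8.5] w 85.1 F [-0.8  0.5  0.2] q [11. 23. 82. -0. 75. 19.]
SHIFT [-1.5 73.8 -0.2] TURN [-0.  -0.1  0.2]
```

View pics/w3.png

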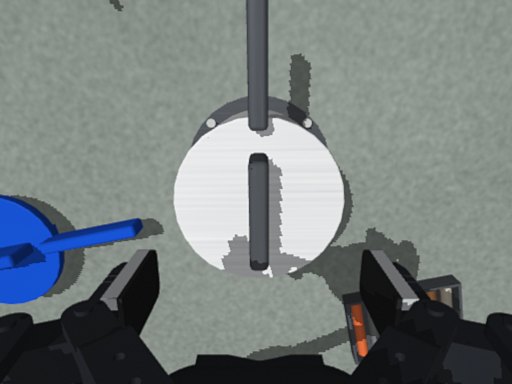

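Request:
carry_out(targets=[-1.5, 40, 0, 0, 0, 0, 1, -1.5, 60, 0, 0, 0, 0, 1, -1.5, 73, 0, 0, 0, 0, 1, -1.5, 73, 0, 0, 0, 0, 1, -1.5, 73, 0, 0, 0, 0, 0, -1.5, 73, 0, 0, 0, 0, 0, -1.5, 73, 0, 0, 0, 0, 0, -1.5, 73, 0, 0, 0, 0, 0, -1.5, 73, 0, 0, 0, 0, 0, -1.5, 73, 0, 0, 0, 0, 0, -1.5, 73, 0, 0, 0, 0, 0], newtons=40)

```text
time: 4.2
eef_pos: [612.5, 188.0, 287.3]
orientation: [-90.0, -0.1, -8.4]
wrist_force: [-0.7, 0.1, 2.9]
width: 11.1
```

```bash
python3 - <<'E'
from rig import r
from h import *
import cv2
go(r,[613.4,186,133],76.6)
cv2.imwrite('pics/d1.png',r.read_camera('side')[150:300,130:330,::-1].repeat(3,0).repeat(3,1))
E
```

```text
t 4.2 pos [612.5 188.  287.3] [-8.998e+01 -7.000e-02 -8.420e+00] w 11.1 F [-0.7  0.1  2.9] q [11. 26. 88. -0. 66. 19.]
SHIFT [ 1.2 -0.7 -1.9] TURN [ 4.000e-02 -8.502e+01  7.000e-02]
```

View pics/d1.png

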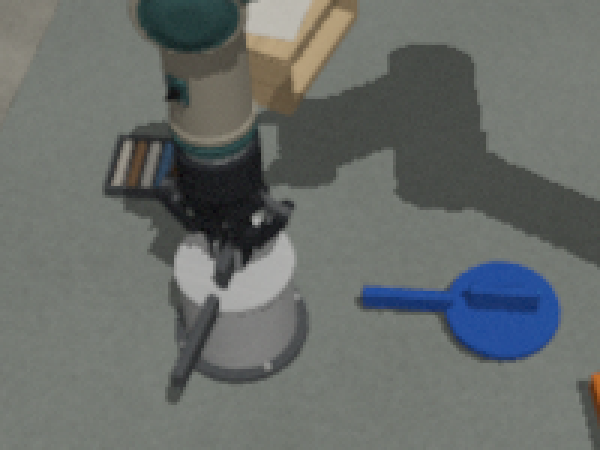

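Request:
carry_out(targets=[-0.1, 0, -0.2, 0, -5, 0, 0, -0.2, 0, -0.4, 0, -10, 0, 0, -0.2, 0, -0.6, 0, -15, 0, 0, -0.3, 0, -0.8, 0, -20, 0, 0, -0.4, 0, -1, 0, -25, 0, 0, -0.5, 0, -1.2, 0, -30, 0, 0, -0.6, 0, -1.4, 0, -35, 0, 0, -0.6, 0, -1.6, 0, -40, 0, 0, -0.6, 0, -1.8, 0, -45, 0, 0, -0.7, 0, -2, 0, -50, 0, 0, -0.7, 0, -2.2, 0, -55, 0, 0, -0.7, 0, -2.4, 0, -60, 0, 0, -0.7, 0, -2.5, 0, -65, 0, 0, -0.7, 0, -2.7, 0, -70, 0, 0, -0.7, 0, -2.8, 0, -75, 0, 0, -0.7, 0, -2.9, 0, -80, 0, 0, -0.7, 0, -3, 0, -85, 0, 0, -0.7, 0, -3, 0, -85, 0, 0, -0.7, 0, -3, 0, -85, 0, 0])

```text
time: 6.15
eef_pos: [610.7, 185.2, 287.3]
orientation: [-90.0, 0.0, 76.6]
wrist_force: [-1.8, -0.1, 5.6]
width: 11.3
```

```bash
python3 - <<'E'
from rig import r
from h import *
import cv2
go(r,[613.4,186,133],76.6); print(r.state()['moment'])
cv2.imwrite('pics/d2.png',r.read_camera('side')[150:300,130:330,::-1].repeat(3,0).repeat(3,1))
cv2.imwrite('pics/w4.png',r.read_camera('wrist')[:,:,::-1])
E
```

```text
t 6.15 pos [610.7 185.2 287.3] [-8.997e+01  1.000e-02  7.656e+01] w 11.3 F [-1.8 -0.1  5.6] q [ 11.  26.  88.   0.  66. -66.]
SHIFT [ 1.4 -0.7 -2.4] TURN [-0.03 -0.04 -0.01]
[0.03354358 0.26111014 0.2399415 ]
```

View pics/d2.png

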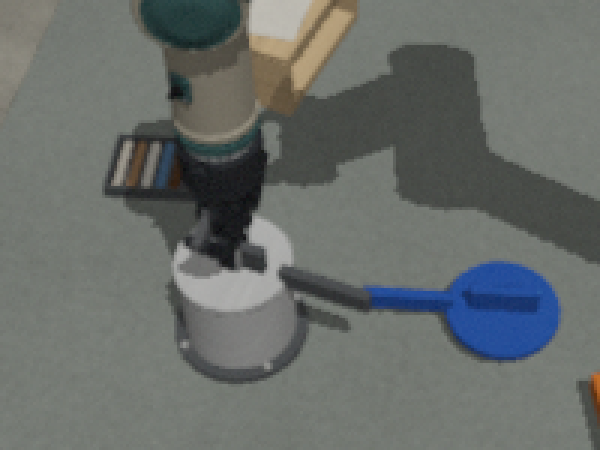

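View pics/w4.png

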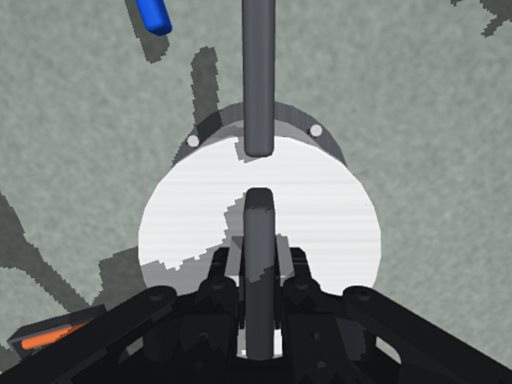

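Request:
carry_out(targets=[0, -2, 0, 0, 0, 0, 0, 0, -4, 0, 0, 0, 0, 0, 0, -6, 0, 0, 0, 0, 0, 0, -6, 0, 0, 0, 0, 0])

```text
time: 6.65
eef_pos: [610.8, 185.1, 292.3]
orientation: [-89.9, 0.0, 76.6]
wrist_force: [-0.9, 0.3, -0.9]
width: 11.1
```

Request:
carry_out(targets=[0, -8, 0, 0, 0, 0, 0, 0, -16, 0, 0, 0, 0, 0, 0, -28, 0, 0, 0, 0, 0, 0, -40, 0, 0, 0, 0, 0, 0, -52, 0, 0, 0, 0, 0, 0, -62, 0, 0, 0, 0, 0, 0, -70, 0, 0, 0, 0, 0, 0, -70, 0, 0, 0, 0, 0, 0, -70, 0, 0, 0, 0, 0])

```text
time: 7.55
eef_pos: [611.0, 185.1, 362.7]
orientation: [-90.0, 0.0, 76.6]
wrist_force: [-0.5, 0.2, -1.7]
width: 11.1
```

```bash
python3 - <<'E'
from rig import r
from h import *
import cv2
go(r,[540,20,140],76.6)
cv2.imwrite('pics/d3.png',r.read_camera('side')[150:300,130:330,::-1].repeat(3,0).repeat(3,1))
E
```

```text
t 7.55 pos [611.  185.1 362.7] [-8.999e+01  1.000e-02  7.658e+01] w 11.1 F [-0.5  0.2 -1.7] q [ 11.  23.  82.  -0.  75. -66.]
SHIFT [-177.1   67.7   30.7] TURN [-0.01 -0.02 -0.01]
```

View pics/d3.png

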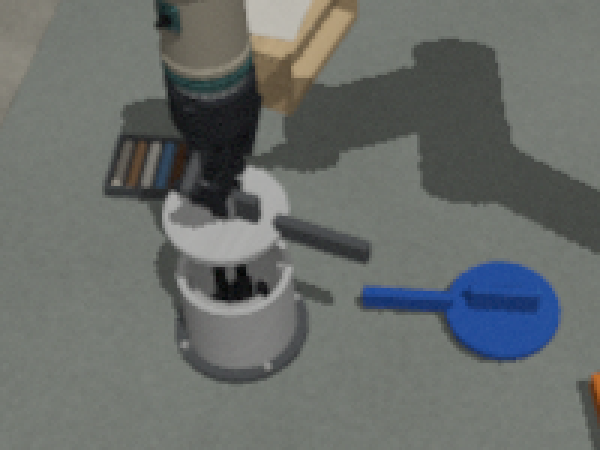

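Request:
carry_out(targets=[-25, 0, 4, 0, 0, 0, 0, -60, 0, 8, 0, 0, 0, 0, -95, 0, 13, 0, 0, 0, 0, -130, 0, 18, 0, 0, 0, 0, -165, 20, 22, 0, 0, 0, 0, -190, 45, 26, 0, 0, 0, 0, -196, 70, 26, 0, 0, 0, 0, -196, 95, 26, 0, 0, 0, 0, -196, 120, 26, 0, 0, 0, 0, -196, 138, 26, 0, 0, 0, 0, -196, 148, 26, 0, 0, 0, 0, -196, 148, 26, 0, 0, 0, 0])

```text
time: 8.8
eef_pos: [539.7, 0.6, 213.1]
orientation: [-89.8, 0.0, 76.6]
wrist_force: [-0.1, 0.3, -2.1]
width: 11.2
```

```bash
python3 - <<'E'
from rig import r
from h import *
import cv2
go(r,[540,0,50.3],76.6)
cv2.imwrite('pics/d4.png',r.read_camera('side')[120:270,130:330,::-1].repeat(3,0).repeat(3,1))
E
```

```text
t 8.8 pos [539.7   0.6 213.1] [-8.978e+01  3.000e-02  7.658e+01] w 11.2 F [-0.1  0.3 -2.1] q [ -7.  23. 106.  -0.  51. -84.]
SHIFT [-0.5  7.8 -0.5] TURN [-0.22 -0.02 -0.03]
```

View pics/d4.png

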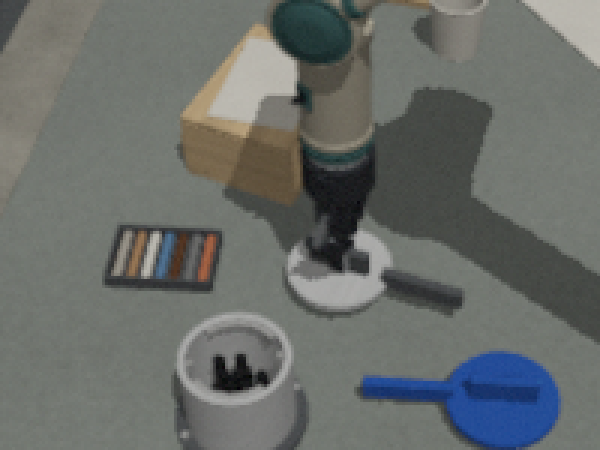

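Request:
carry_out(targets=[0, 2, 0, 0, 0, 0, 0, 0, 4, 0, 0, 0, 0, 0, 0, 6, 0, 0, 0, 0, 0, 0, 7, 0, 0, 0, 0, 0, 0, 7, 0, 0, 0, 0, 0])

```text
time: 9.35
eef_pos: [540.3, 0.5, 207.8]
orientation: [-90.0, 0.0, 76.6]
wrist_force: [-0.1, -1.2, -1.6]
width: 11.2
```

Request:
carry_out(targets=[0, 1, 0, 0, 0, 0, 0, 0, 2, 0, 0, 0, 0, 0, 0, 2.5, 0, 0, 0, 0, 0, 0, 2.5, 0, 0, 0, 0, 0])

```text
time: 9.75
eef_pos: [540.3, 0.5, 205.3]
orientation: [-90.0, 0.0, 76.6]
wrist_force: [-0.9, -0.4, -0.5]
width: 11.2
```

Request:
carry_out(targets=[0, 0.5, 0, 0, 0, 0, 0, 0, 1, 0, 0, 0, 0, 0, 0, 1, 0, 0, 0, 0, 0])

```text
time: 10.05
eef_pos: [540.3, 0.5, 205.3]
orientation: [-90.0, 0.0, 76.6]
wrist_force: [-1.9, -0.4, 6.6]
width: 11.2
```

Request:
carry_out(targets=[0, 0.5, 0, 0, 0, 0, 0.6, 0, 0.5, 0, 0, 0, 0, 0.6, 0, 0.5, 0, 0, 0, 0, 0.6, 0, 0.5, 0, 0, 0, 0, 0.6, 0, 0, 0, 0, 0, 0, 0.6, 0, -20, 0, 0, 0, 0, 0.6, 0, -50, 0, 0, 0, 0, 0.6, 0, -90, 0, 0, 0, 0, 0.6, 0, -110, 0, 0, 0, 0, 0.6, 0, -110, 0, 0, 0, 0, 0.6, 0, -110, 0, 0, 0, 0, 0.6])

```text
time: 11.15
eef_pos: [540.0, 0.5, 314.0]
orientation: [-90.0, 0.0, 76.6]
wrist_force: [-0.3, 0.2, -1.0]
width: 51.1
```

```bash
python3 snap.py w5; python3 - <<'E'
from cov import *
from rig import r
cover('w5',28,58)
cv2.imwrite('pics/d5.png',r.read_camera('side')[120:270,130:330,::-1].repeat(3,0).repeat(3,1))
E
```

```text
t 11.2 pos [539.7   0.6 313.1] [-8.989e+01  2.000e-02  7.658e+01] w 51.3 F [-0.   0.1 -0.5] q [ -7.  17.  99.  -0.  65. -84.]
SHIFT [ 195.9 -142.   -26.2] TURN [-8.000e-02  8.658e+01 -1.000e-01]
plate centre [543.3   0.4] R 57.34700541363209
bar px [259. 148.] [259. 247.] w 16.0 mid [540.8   0.8] len 71.77506259061873 dir 166.61719427620673
```

View pics/w5.png

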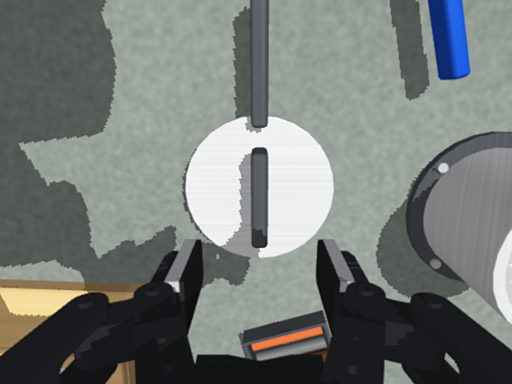

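View pics/d5.png

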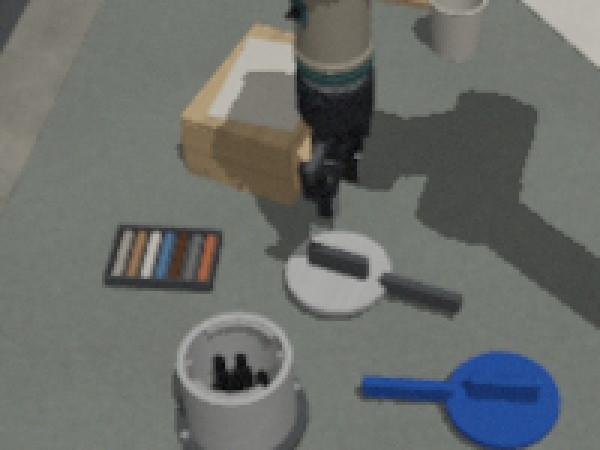

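```bash
python3 - <<'E'
from rig import r
from h import *
go(r,[425.8,28.3,90],76.6)
E
```

```text
t 11.25 pos [539.7   0.6 312.7] [-8.984e+01  2.000e-02  7.658e+01] w 51.2 F [-0.3 -0.1 -0.2] q [ -7.  17.  99.  -0.  65. -84.]
SHIFT [  0.6  68.1 117. ] TURN [-0.16 -0.02 -0.02]
```

Request:
carry_out(targets=[0.3, 0, 50, 0, 0, 0, 0.6, 0.5, 0, 90, 0, 0, 0, 0.6, 0.5, 30, 117, 0, 0, 0, 0.6, 0.5, 67, 117, 0, 0, 0, 0.6, 0.5, 67, 117, 0, 0, 0, 0.6, 0.5, 67, 117, 0, 0, 0, 0.6])

```text
time: 11.85
eef_pos: [426.8, 28.1, 246.6]
orientation: [-89.9, 0.0, 76.6]
wrist_force: [0.4, -0.5, -0.4]
width: 51.5
```

```bash
python3 snap.py w6; python3 - <<'E'
from rig import r
from h import *
go(r,[425.8,28.3,30],76.6)
E
```

```text
t 11.9 pos [427.7  28.  247.5] [-90.03   0.    76.58] w 50.9 F [-0.1  0.3  1.2] q [ -6.  12. 117.  -0.  51. -82.]
SHIFT [ 195.3 -207.4 -142. ] TURN [3.000e-02 8.658e+01 2.000e-02]
t 11.9 pos [427.7  28.  247.5] [-90.03   0.    76.58] w 50.9 F [-0.1  0.3  1.2] q [ -6.  12. 117.  -0.  51. -82.]
SHIFT [-0.1 62.5  1.9] TURN [ 0.03 -0.02 -0.  ]
```

View pics/w6.png

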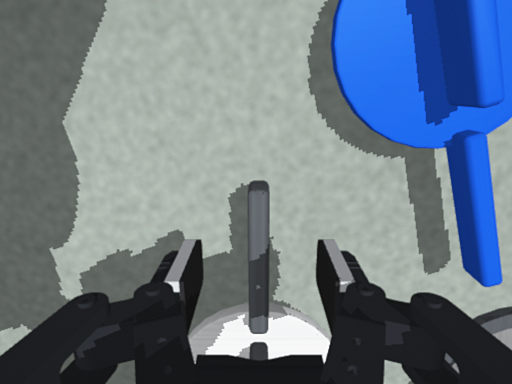

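Request:
carry_out(targets=[0, 30, 1, 0, 0, 0, 0.6, 0, 50, 1, 0, 0, 0, 0.6, 0, 62, 1, 0, 0, 0, 0.6, 0, 62, 1, 0, 0, 0, 0.6, 0, 62, 1, 0, 0, 0, 0, 0, 62, 1, 0, 0, 0, 0, 0, 62, 1, 0, 0, 0, 0, 0, 62, 1, 0, 0, 0, 0, 0, 62, 1, 0, 0, 0, 0, 0, 62, 1, 0, 0, 0, 0], newtons=100)

```text
time: 12.9
eef_pos: [426.2, 28.3, 185.9]
orientation: [-90.1, -0.0, 76.6]
wrist_force: [-0.7, -0.5, 6.1]
width: 10.3
```

Request:
carry_out(targets=[0, -5, 0, 0, 0, 0, 0, 0, -12, 0, 0, 0, 0, 0, 0, -22, 0, 0, 0, 0, 0, 0, -30, 0, 0, 0, 0, 0, 0, -30, 0, 0, 0, 0, 0, 0, -30, 0, 0, 0, 0, 0])

```text
time: 13.5
eef_pos: [425.6, 28.4, 215.5]
orientation: [-90.0, -0.0, 76.6]
wrist_force: [0.7, 0.5, -0.7]
width: 10.5
```

```bash
python3 snap.py w7; python3 - <<'E'
from rig import r
from h import *
print(r.state()['moment'])
go(r,[401,-150.6,60],74.1)
cv2.imwrite('pics/d7.png',r.read_camera('side')[120:270,130:330,::-1].repeat(3,0).repeat(3,1))
E
```

```text
t 13.55 pos [425.5  28.4 215.2] [-9.000e+01  1.000e-02  7.658e+01] w 10.3 F [ 0.2  0.8 -2.1] q [ -6.  15. 120.  -0.  45. -82.]
SHIFT [ 195.3 -239.8 -144.1] TURN [ 0.000e+00  8.658e+01 -1.000e-02]
[ 0.03906178  0.20358869 -0.00260604]
t 13.55 pos [425.5  28.4 215.2] [-9.000e+01  1.000e-02  7.658e+01] w 10.3 F [ 0.2  0.8 -2.1] q [ -6.  15. 120.  -0.  45. -82.]
SHIFT [-179.8    0.2  -17.7] TURN [-0.    2.48 -0.01]
```

View pics/d7.png

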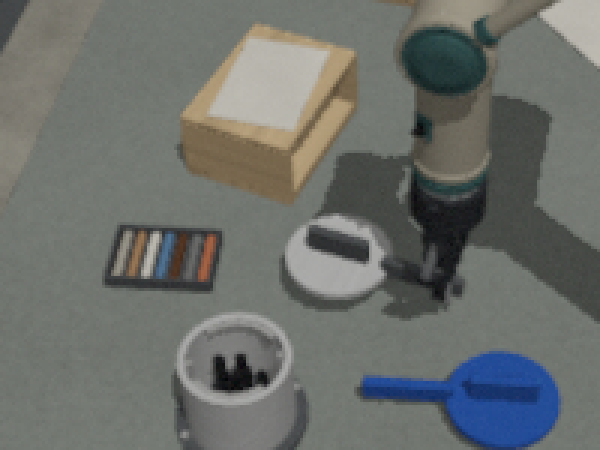

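View pics/w7.png

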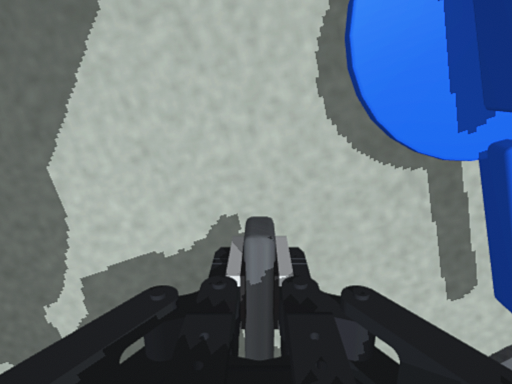

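Request:
carry_out(targets=[-25, 0, -2, 0, 0.4, 0, 0, -55, 0, -5, 0, 0.8, 0, 0, -85, 0, -8, 0, 1.2, 0, 0, -115, 0, -12, 0, 1.6, 0, 0, -145, 0, -15, 0, 2, 0, 0, -168, 0, -17, 0, 2.5, 0, 0, -180, 0, -18, 0, 2.5, 0, 0, -180, 0, -18, 0, 2.5, 0, 0, -180, 0, -18, 0, 2.5, 0, 0])

```text
time: 14.5
eef_pos: [401.1, -150.4, 214.9]
orientation: [-89.9, -0.0, 74.1]
wrist_force: [0.1, 1.0, -2.4]
width: 10.3
```

```bash
python3 - <<'E'
from rig import r
from h import *
go(r,[401,-150.6,51],74.1)
for n in('side','scene'):
  im=r.read_camera(n)[:,:,::-1];cv2.imwrite(f'pics/{n}8.png',im)
a=cv2.imread('pics/side8.png')[100:250,150:350];b=cv2.imread('pics/scene8.png')[180:330,130:330]
cv2.imwrite('pics/d8.png',np.hstack([cv2.resize(a,(400,300),interpolation=2),cv2.resize(b,(400,300),interpolation=2)]))
E
```

```text
t 14.5 pos [ 401.1 -150.4  214.9] [-8.993e+01 -4.000e-02  7.406e+01] w 10.3 F [ 0.1  1.  -2.4] q [ -30.   15.  119.    0.   46. -104.]
SHIFT [-0.3  8.9  0. ] TURN [-0.07 -0.04  0.04]
```

View pics/d8.png

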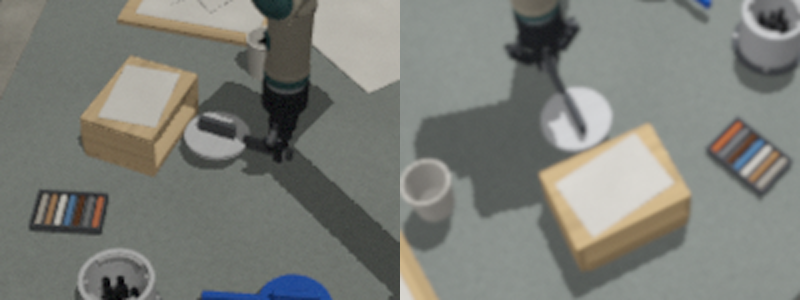

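Request:
carry_out(targets=[0, 4, 0, 0, 0, 0, 0, 0, 8, 0, 0, 0, 0, 0, 0, 8.5, -10, 0, 0, 0, 0, 0, 8.5, -20, 0, 0, 0, 0, 0, 8.5, -30, 0, 0, 0, 0, 0, 8.5, -40, 0, 0, 0, 0, 0, 8.5, -50, 0, 0, 0, 0, 0, 8.5, -60, 0, 0, 0, 0, 0, 8.5, -60, 0, 0, 0, 0])

```text
time: 15.5
eef_pos: [460.9, -168.1, 206.9]
orientation: [-90.1, 0.0, 74.1]
wrist_force: [0.1, -1.1, -1.3]
width: 10.4
```

```bash
python3 - <<'E'
from rig import r
from h import *
go(r,[401,-150.6,51],74.1);print(r.state()['moment'])
go(r,[660.9-.962*128,-224.6+.274*128,51],74.1)
for n in('side','scene'):
  im=r.read_camera(n)[:,:,::-1];cv2.imwrite(f'pics/{n}9.png',im)
a=cv2.imread('pics/side9.png')[110:185,190:290];b=cv2.imread('pics/scene9.png')[200:275,180:280]
cv2.imwrite('pics/d9.png',np.hstack([cv2.resize(a,(400,300),interpolation=2),cv2.resize(b,(400,300),interpolation=2)]))
E
```

```text
t 15.5 pos [ 460.9 -168.1  206.9] [-9.014e+01  3.000e-02  7.409e+01] w 10.4 F [ 0.1 -1.1 -1.3] q [ -28.   20.  113.   -0.   47. -102.]
SHIFT [ 0.4  0.7 62.4] TURN [ 0.14 -0.01 -0.03]
[ 0.04767779  0.23657407 -0.01463839]
t 15.5 pos [ 460.9 -168.1  206.9] [-9.014e+01  3.000e-02  7.409e+01] w 10.4 F [ 0.1 -1.1 -1.3] q [ -28.   20.  113.   -0.   47. -102.]
SHIFT [  0.5   1.1 -79.8] TURN [ 0.14 -0.01 -0.03]
```

View pics/d9.png

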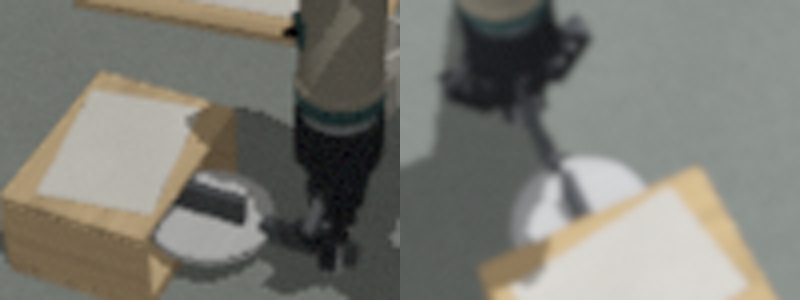

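Request:
carry_out(targets=[0, 0, -8, 0, 0, 0, 0, 0, 0, -18, 0, 0, 0, 0, 0, 0, -28, 0, 0, 0, 0, 0, 0, -38, 0, 0, 0, 0, 0, 0, -48, 0, 0, 0, 0, 0, 0, -58, 0, 0, 0, 0, 0, 0, -68, 0, 0, 0, 0, 0, 0, -76, 0, 0, 0, 0, 0, 0, -80, 0, 0, 0, 0, 0, 0, -80, 0, 0, 0, 0, 0, 0, -80, 0, 0, 0, 0])

```text
time: 16.7
eef_pos: [535.7, -189.1, 206.5]
orientation: [-89.9, -0.0, 74.1]
wrist_force: [-0.3, 0.0, -1.2]
width: 10.5
```

```bash
python3 - <<'E'
from rig import r
from h import *
go(r,[660.9-.962*128,-224.6+.274*128,45],74.1);print(r.state()['moment'])
for n in('side','scene'):
  im=r.read_camera(n)[:,:,::-1];cv2.imwrite(f'pics/{n}10.png',im)
a=cv2.imread('pics/side10.png')[110:185,190:290];b=cv2.imread('pics/scene10.png')[200:275,180:280]
cv2.imwrite('pics/d10.png',np.hstack([cv2.resize(a,(400,300),interpolation=2),cv2.resize(b,(400,300),interpolation=2)]))
E
```

```text
t 16.7 pos [ 535.7 -189.1  206.5] [-89.94  -0.    74.08] w 10.5 F [-0.3  0.  -1.2] q [ -26.   25.  103.   -0.   52. -101.]
SHIFT [ 0.2  6.5 -2.1] TURN [-0.06 -0.02  0.  ]
[0.10999058 0.16782063 0.01390737]
```

View pics/d10.png

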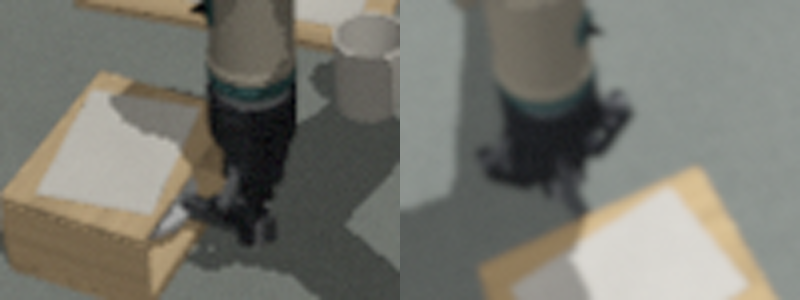

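Request:
carry_out(targets=[0, 0, -4, 0, 0, 0, 0, 0, 0, -7, 0, 0, 0, 0, 0, 1, -7, 0, 0, 0, 0, 0, 2, -7, 0, 0, 0, 0, 0, 3, -7, 0, 0, 0, 0, 0, 4, -7, 0, 0, 0, 0, 0, 5, -7, 0, 0, 0, 0, 0, 5, -7, 0, 0, 0, 0])

```text
time: 17.6
eef_pos: [542.6, -191.2, 201.5]
orientation: [-90.0, 0.0, 74.1]
wrist_force: [-0.5, 0.2, -0.9]
width: 10.3
```

Request:
carry_out(targets=[0, 0.5, 0, 0, 0, 0, 0, 0, 1, 0, 0, 0, 0, 0, 0, 1.5, 0, 0, 0, 0, 0, 0, 1.5, 0, 0, 0, 0, 0])

```text
time: 18.0
eef_pos: [542.8, -191.3, 200.5]
orientation: [-90.0, 0.0, 74.1]
wrist_force: [-0.5, 0.2, 0.3]
width: 10.8
```

Request:
carry_out(targets=[0, 0.5, 0, 0, 0, 0, 0, 0, 1, 0, 0, 0, 0, 0, 0, 1, 0, 0, 0, 0, 0])

```text
time: 18.3
eef_pos: [542.7, -191.2, 200.1]
orientation: [-90.0, 0.0, 74.1]
wrist_force: [-3.2, 0.5, 6.4]
width: 10.2
```

Request:
carry_out(targets=[0, 0, 0, 0, 0, 0, 0.5, 0, 0, 0, 0, 0, 0, 0.5, 0, 0, 0, 0, 0, 0, 0.5, 0, 0, 0, 0, 0, 0, 0.5, 0, 0, 0, 0, 0, 0, 0.5, 0, -20, 0, 0, 0, 0, 0.5, 0, -50, 0, 0, 0, 0, 0.5, 0, -90, 30, 0, 0, 0, 0.5, 0, -130, 70, 0, 0, 0, 0.5, 0, -150, 100, 0, 0, 0, 0.5, 0, -150, 100, 0, 0, 0, 0.5, 0, -150, 100, 0, 0, 0, 0.5])

```text
time: 19.5
eef_pos: [446.3, -163.7, 350.0]
orientation: [-90.2, 0.0, 74.1]
wrist_force: [-0.2, 0.8, -0.7]
width: 42.6
```

```bash
python3 snap.py w11; python3 - <<'E'
from rig import r
from h import *
for n in('side','scene'):
  im=r.read_camera(n)[:,:,::-1];cv2.imwrite(f'pics/{n}11.png',im)
a=cv2.imread('pics/side11.png')[110:185,190:290];b=cv2.imread('pics/scene11.png')[200:275,180:280]
cv2.imwrite('pics/d11.png',np.hstack([cv2.resize(a,(400,300),interpolation=2),cv2.resize(b,(400,300),interpolation=2)]))
E
```

```text
t 19.55 pos [ 446.8 -163.9  349.2] [-9.008e+01  2.000e-02  7.407e+01] w 43.0 F [-0.4 -0.2 -0.2] q [ -29.   10.  103.    0.   67. -103.]
SHIFT [ 380.5 -105.8  -62.2] TURN [8.000e-02 8.407e+01 5.000e-02]
```

View pics/d11.png

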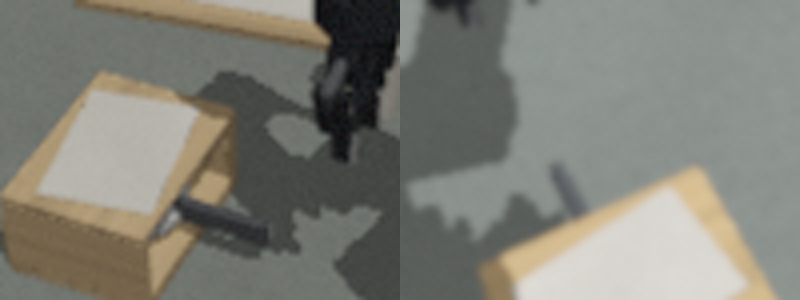

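View pics/w11.png

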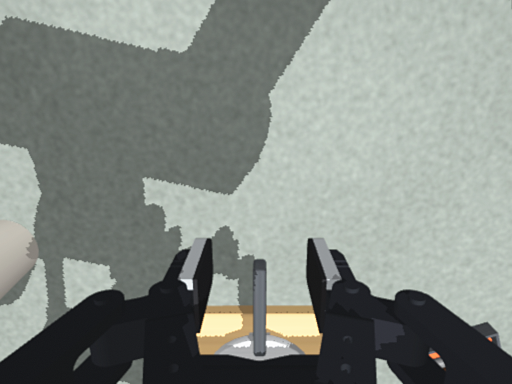

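```bash
python3 - <<'E'
from h import *
import pickle
from rig import r
c=pickle.load(open('w11.pkl','rb'));a=np.radians(-15.9);X=np.array([np.cos(a),np.sin(a)]);Y=np.array([-X[1],X[0]])
B=np.array([660.9,-224.6])
for n,p,z in[('tip',(260,261),56),('floor front',(260,313),14),('floor bottom',(260,306),0)]:
    w=onz(c,p,z)[:2]-B;print(n,w@X,w@Y)
s=r.calibration('scene');w=onz(s,(180+158/4,200+163/4),56)[:2]-B;print('scene tip',w@X,w@Y)
s=r.calibration('side');w=onz(s,(190+267/4,110+236/4),50)[:2]-B;print('side tip',w@X,w@Y)
E
```

```text
tip -153.80190215713628 0.8338817460999992
floor front -70.59588688428872 0.9381993635677042
floor bottom -69.09314127349519 0.9510412272633854
scene tip -140.31513210585666 1.1841592788527737
side tip -149.04393044792175 12.340602474883266
```

```bash
python3 - <<'E'
from h import *
import pickle
im=cv2.imread('pics/w11.png')[245:365,190:330];cv2.imwrite('pics/c11.png',cv2.resize(im,(700,600),interpolation=2))
c=pickle.load(open('w11.pkl','rb'));a=np.radians(-15.9);X=np.array([np.cos(a),np.sin(a)])
B=np.array([660.9,-224.6])
for n,p,z in[('tip low',(260,259),32),('tip',(260,266),56),('plate',(260,334),42),('platelow',(260,334),32)]:
    w=onz(c,p,z)[:2]-B;print(n,w@X)
E
```

```text
tip low -142.8315020604612
tip -149.02046802751482
plate -67.57221877677233
platelow -59.29614755122722
```

View pics/c11.png

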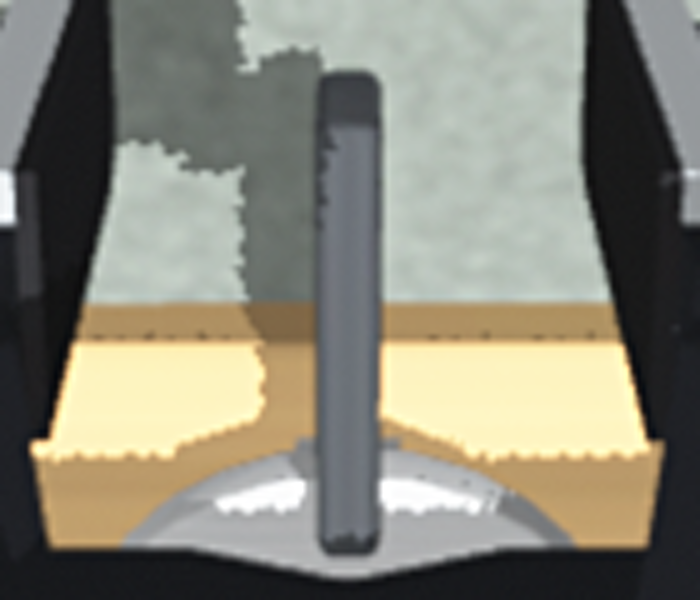

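```bash
python3 - <<'E'
from rig import r
print(r.state()['time'],r.state()['width']);print(r.finish_job())
E
```

```text
19.65 42.94011646153099
the job is handed in; nothing more can be done
None
```

I turned the cover 85° anticlockwise by its finger bar and checked it lifted 6 mm without resistance, then took it off. I set it flat on the bench at about (542, 0) and let go. I then took it by the side handle, slid it level into the riser bay and released it. The job was handed in at 19.65 s, with the arm well clear of everything.

**Final position:** the last wrist picture puts the cover's axis about 1 mm in front of the bay centre and about 1 mm to the side. The plate edge and the handle tip agreed on this. The handle tip is about 143 mm in front of the bay centre. The cover touched down within about 1 mm of the expected floor height. I judged it flat by eye from the pictures rather than measuring its tilt.

**Checks that disagreed:**
- **Handle tip:** my first wrist reading put the axis 12 mm in front of the centre. I had taken the lower edge of the handle's end face for its top edge. The coarser fixed cameras gave +2 and −7 mm along the bay; the side camera read 12 mm sideways. All of these are inside the limits.
- **Bar height:** finding the height of the finger bar from two wrist views failed, because its end faces merged with the top in the mask. I used the plate's apparent radius instead (57.0 to 57.6 mm against 58 mm), and contact forces confirmed the heights.
- **Riser roof:** the two fixed views gave about 85 mm against the stated 92 mm. I used 92 mm, which gave roof edges of 188 × 137.5 mm against the stated 190 × 140 mm.

The pencil pot, mug and pastel tin were never approached, but I did not measure their positions again at the end.

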